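# Set up a printing plate for its photograph

## Robot

A 6-joint arm with a two-finger parallel gripper is mounted at the origin on the work surface. World frame = base frame: x ahead of the robot, y to its left, z up, the work surface at z = 0. Lengths are in mm, angles in degrees, forces in N, time in s.
With the tool pointing down it reaches from about 350 to 1000 mm from the base axis. Payload 7.1 kg.
Tool frame: the origin (TCP) lies on the centre line of the jaws, within the pads' length; the fingertips stand 19 mm ahead of it and the grasp point (between the pads) is the TCP; z points along the fingers, y is the line along which they close (so a half turn about z gives the same grasp; the last joint's range is limited). The gripper opens to 85 mm and grips with 20 to 120 N. Pads are 22 mm wide; open, the fingers measure 114 mm over their backs; the gripper's body (76 mm by 85 mm) begins 54 mm behind the grasp point. The pads swing forward as they close: fully open they stand 13 mm farther back than shut.
Start: joints at [-77.693, 24.242, 93.386, -0, 62.372, -1.089], TCP at [144.817, -607.975, 250.319] pointing down, gripper open.
Joint ranges: [-172.04, 172.04], [-51.8, 120.97], [4.93, 147.93], [-75.15, 255.16], [6.16, 154.13], [-145.62, 145.62]. Speed limits (degrees/s): [136.94, 136.94, 172.46, 180, 180, 180].

## Interface

Orientations are given as [roll, pitch, yaw] about the fixed x, y, z axes, in that order (R = Rz(yaw) Ry(pitch) Rx(roll)).
In Python, from plant import arm gives the robot as it stands.
- The arm moves only by the tool send_rows, never from a script. Its argument "commands" is text: rows parted by semicolons, each of 7 numbers parted by spaces: the turn, a rotation vector about the tool's x, y, z each as a share of 90 degrees, from -1 to 1, then the shift along the tool's x, y, z each as a share of 0.05 m, from -1 to 1, then the opening, from -1 (shut) to 1 (fully open). In form: wx wy wz dx dy dz hand; .... A call has exactly 5 rows; each row shifts and turns the commanded pose from where the row before left it, along the tool's axes as they then stand; what a row does not reach is not made up. A row lasts 1/10 s, in which the tool goes at most 50 mm and 8.59 degrees, less where a joint would pass 70% of its speed; a pose out of reach is approached as far as the arm can. A call with a number of a shift or a turn outside -1 to 1 is refused whole. A call with a gripper value outside its range is refused whole. The fingers move at their own pace and stop on an object; "squeeze" is the grip in N (left out, the last holds). Time passes only in rows, so rows that do not move let the fingers close, or fill a call up. It gives the time, the measured TCP pose, the force, the opening and the grip force at its end, in the units of the state.
- arm.read_state(): the state, without advancing time (a new reading comes with each control period).
- arm.get_image(name): name is "side" or "top"; returns a dict with "image" (480x640x3 uint8, blue, green, red), "range_z" (480x640 float32, mm along the optical axis (not along the pixel's ray), 0 where there is no reading), "camera_matrix" (3x3 intrinsics, pixels), "dist_coeffs" ([k1, k2, p1, p2, k3] as OpenCV has them; the pictures are not rectified), "R" (3x3) and "t" (3): a world point X has camera coordinates R X + t. Camera axes: x right, y down, z forward; pixel columns grow to the right and rows downward; lengths in mm; the calibration is good to about 2 mm. A picture is of the moment at which its call begins.
- arm.finish_job(): hands the job in; it is judged then, once.
The state is a dict: "time": time; "q": joint angles; "joint_vel": joint speeds; "joint_torque": joint torques, N m; "tool_pos": TCP position; "ee_rot": TCP orientation; "contact_force": force on the tool from outside, world axes, zero at the start; "torque": the same for the moment, N m; "gripper_width": finger opening in mm; "gripper_force": force on a finger pad.
Only numpy, scipy, OpenCV 4.12 (cv2) and the standard library are available. Lean on these libraries where they do the work, as an engineer would, in place of code of your own. Each camera call takes 0.05 s, during which the arm holds its last target. There are 200 camera calls.

## Task

Take the copper printing plate off the wire rack, lay it face up between the guides of the grey copy station and press it down past the two spring rollers until it lies flat on the bed. Then turn the black lamp dimmer so that its white pointer line points at the red tab on the scale. Leave the plate in place and the tin, ink knife and iron ring undisturbed.

Things in the scene. Friction and masses are not known exactly. Their poses are not given: they have to be found in the camera images.
- plate: copper printing plate, a flat rectangular slab 130 (its x) x 60 (its y) x 10 mm thick, about 0.2 kg, dark etched picture on its upper face. Origin: centre of its underside. It starts flat, face up, on the wire rack; turned end for end it serves as well.
- plate_mid (a point): centre of the plate's upper face, 10 mm above its origin
- rack: fixed wire rack 180 (its x) x 200 (its y) mm, its wire tops 25 mm above the table; wires 6 mm thick run along its x every 20 mm. Origin: centre, on the table.
- station: fixed grey copy station, a box 220 (its x) x 350 (its y) mm, its deck 45 mm above the table; the plate's bed lies towards its +y side, the dimmer dial towards its -y side. Origin: centre of its underside.
- seat (a point): centre of the bed on the deck (station frame x 0, y +75, z 45 mm), axes as the station's. The seated plate's underside centre belongs here, the plate's length along the station's x, either way round. A plate laid on the two rollers first rests with its underside about 18 mm above the deck; pushed down with 5 to 15 N each end snaps past its roller, one perhaps before the other.
- clip_near: orange spring roller at the bed's -x end, radius 10, 40 mm wide, axis along the station's y; origin at its centre, 12 mm above the deck, 73 mm from the seat. It overlaps the plate's end by 2 mm and yields outwards only, up to 9 mm. On both sides of it a fixed steel end stop, 22 mm high, stands 2.5 mm clear of the plate's end.
- clip_far: the same spring roller at the bed's +x end
- guides (a point): same point as the seat. Around it stand four fixed aluminium corner guides 16 mm long (centred 47 mm from the middle along the station's x), 6 mm thick, 22 mm high, 3 mm clear of the plate's long sides; the middle 78 mm of those sides is open for fingers.
- dimmer (a joint): angle of the dimmer knob, 0 to 4.71 rad; at 0 the pointer points to the station's -x side; it grows as the knob turns clockwise seen from above. Light friction (0.06 N m), no detents, stays where left.
- dimmer_grip (a point): point to grip on the vertical dimmer axis (station frame x 0, y -100, z 79 mm); its x axis runs along the grip bar, the pointer towards its -x. The knob is a black disc of radius 36 mm (top 59 mm above the table) carrying an upright grip bar 66 long x 16 wide, from 59 to 93 mm above the table, turning as one. It stands on a white scale disc, radius 62 mm, top 51 mm above the table.
- pointer (a point): outer tip of the white pointer line, at the knob disc's rim, 36 mm from the axis, 59 mm above the table
- mark (a point): where the pointer's tip must be: 36 mm from the dimmer axis, in line with the red tab. The tab (18 x 9 x 3 mm) is fixed on the white scale disc just outside the knob; somewhere 100 to 145 degrees clockwise of the knob's zero, differing each time.
- ink_tin: bystander: ink tin, 72 mm across, 70 mm high; origin at the centre of its underside
- ink_knife: bystander: spatula-like ink knife with a wooden handle, 280 mm long (its x), blade 65 mm wide towards +x, 20 mm high, lying flat on the table; origin near the middle
- iron_ring: bystander: dark iron ring, 90 mm across, 12 mm high, on the table; origin at the centre of its underside

How it is judged:
By the outcome, as a careful person would: the job done as asked, in the order asked, and still so for the second after the job is handed in, with the robot touching nothing.
It also fails if it takes over 64 s, if anything falls off the work surface, if the arm or the gripper's body presses on something with over 40 N, if the wrist force passes 120 N, or if a joint passes its speed limit or range.

## Working session

There is one attempt and no reset: what is moved stays moved. The work goes in short steps, Python scripts to look and compute and a tool call to move; the robot and the scene stay as the last step left them, time stands still between calls to the robot, and variables do not carry over. Pictures are saved under pics/ and viewed, at most 10 in all, crops included, and the job is handed in when it is done.

Besides the shell and the picture viewer there is one more tool, called as name(argument=value, ...) on one line, values as JSON. send_rows: Moves the arm, as the interface text tells. Its arguments: {"type":"object","properties":{"commands":{"type":"string"},"squeeze":{"type":"number"}},"required":["commands"]}

```bash
mkdir -p pics; ls; python3 - <<'E'
from plant import arm
import cv2,numpy as np
s=arm.read_state(); print(s)
for n in("top","side"):
    d=arm.get_image(n); cv2.imwrite(f"pics/{n}0.png",d["image"]); np.savez(f"{n}0.npz",**d)
    print(n,d["camera_matrix"],d["dist_coeffs"],d["R"],d["t"])
E
```

```text
pics
{'time': 0.0, 'q': array([-7.76933904e+01,  2.42846769e+01,  9.34323826e+01, -1.19233846e-03,
        6.23725858e+01, -1.09058215e+00]), 'joint_vel': array([-0.0021522 , -0.09096356, -0.11514846, -0.05084028, -0.06309655,
       -0.01260972]), 'joint_torque': array([-1.16687126e-03, -5.57391179e+01, -2.81747156e+01, -1.45767463e-04,
        7.31408189e-03,  4.98724134e-06]), 'tool_pos': array([ 144.69945234, -607.47734374,  249.53647926]), 'ee_rot': array([-1.79910351e+02, -6.50894319e-04,  1.33977450e+01]), 'contact_force': array([-0.44889563, -0.0190476 , -0.40586068]), 'torque': array([-0.00600515, -0.03146487,  0.01389758]), 'gripper_force': 0.0, 'gripper_width': 85.20597829803935}
top [[439.73070974   0.         314.54886276]
 [  0.         439.73070974 239.13823763]
 [  0.           0.           1.        ]] [-0.09872956  0.          0.          0.          0.        ] [[ 0.0059367  -0.99995443 -0.00747599]
 [-0.98192433 -0.00441497 -0.1892224 ]
 [ 0.18918077  0.00846422 -0.9819058 ]] [-57.87656765 587.12950051 849.90089898]
side [[491.58137762   0.         317.89428027]
 [  0.         491.58137762 235.86803396]
 [  0.           0.           1.        ]] [-0.12537866  0.          0.          0.          0.        ] [[-0.83177634 -0.55472426 -0.0207149 ]
 [-0.25490086  0.41482643 -0.87346699]
 [ 0.49312642 -0.72124893 -0.4864425 ]] [453.76635688 255.70669285 530.44653397]
```

View pics/top0.png

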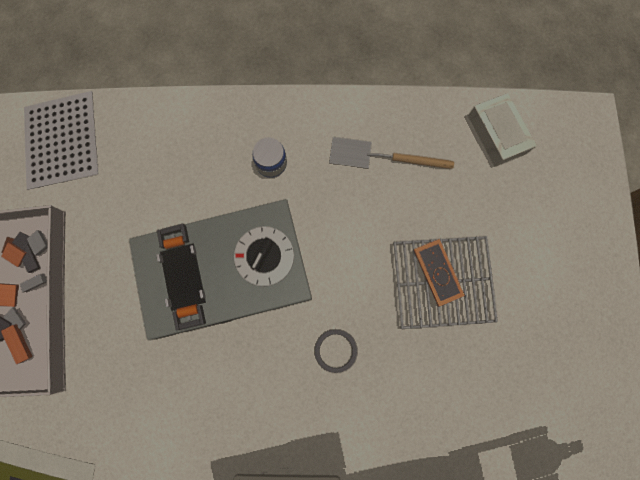

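View pics/side0.png

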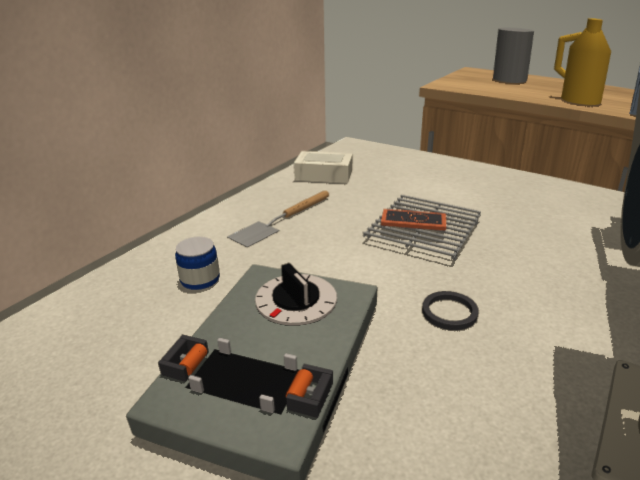

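The top view shows the plate on the rack at about (439,272), the station with its bed at (183,275) and dial at (263,256), and the red tab at (239,256). The side view confirms this layout. Next I'll enlarge the details.

```bash
python3 - <<'E'
import cv2,numpy as np
im=np.load("top0.npz")["image"]
a=cv2.resize(im[230:315,395:485],None,fx=4,fy=4,interpolation=cv2.INTER_CUBIC)   # origin 395,230
b=cv2.resize(im[195:345,125:325],None,fx=4,fy=4,interpolation=cv2.INTER_CUBIC) # origin 125,195
cv2.imwrite("pics/plate.png",a);cv2.imwrite("pics/stn.png",b)
E
```

```text
(no output)
```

View pics/plate.png

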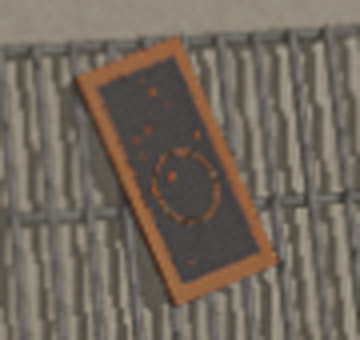

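View pics/stn.png

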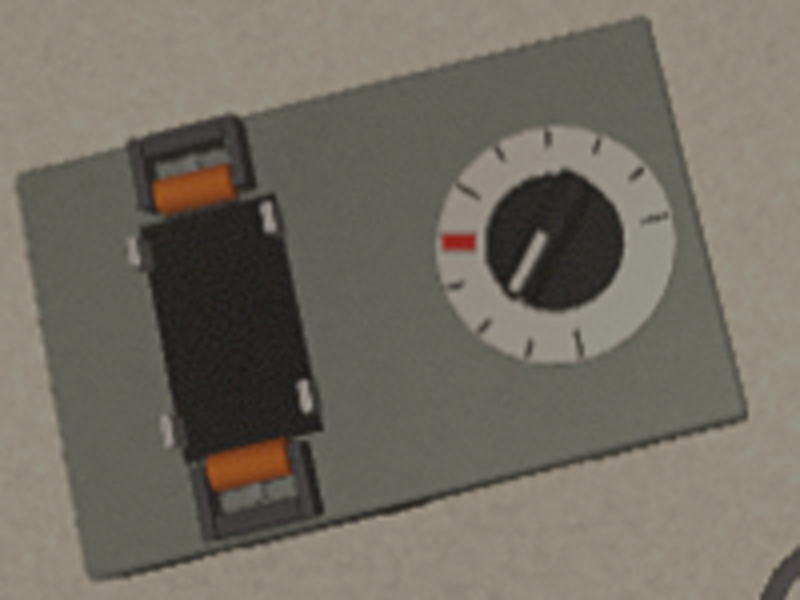

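The plate's corners in the 4x crop (origin 395,230) are (78,77), (181,38), (276,262) and (177,305). For the station (4x, origin 125,195), the deck corners are (18,175), (648,17), (746,412) and (92,577). The red tab is at (459,242), the pointer tip at (515,291), and the roller ends and guides are visible.

```bash
cat > h.py <<'E'
import cv2,numpy as np
from scipy.optimize import least_squares
def world(d,uv,z):
    uv=np.array(uv,float).reshape(-1,1,2)
    n=cv2.undistortPoints(uv,d["camera_matrix"],d["dist_coeffs"])[:,0]
    C=-d["R"].T@d["t"]; r=np.c_[n,np.ones(len(n))]@d["R"]
    return C+r*((z-C[2])/r[:,2])[:,None]
def proj(d,X):
    return cv2.projectPoints(np.array(X,float),cv2.Rodrigues(d["R"])[0],d["t"],d["camera_matrix"],d["dist_coeffs"])[0][:,0]
def crop(p,o,f=4): return (np.array(p,float)+.5)/f-.5+np.array(o)
def place(P,x,y,a):
    P=np.array(P,float);c,s=np.cos(a),np.sin(a)
    return np.c_[x+c*P[:,0]-s*P[:,1],y+s*P[:,0]+c*P[:,1],P[:,2]]
def fit(d,P,uv,g):
    r=least_squares(lambda p:(proj(d,place(P,*p))-uv).ravel(),g,x_scale=[100,100,1])
    return r.x,r.fun.reshape(-1,2)
E
python3 - <<'E'
from h import *
np.set_printoptions(precision=2,suppress=True)
d=dict(np.load("top0.npz")); e=dict(np.load("side0.npz"))
uv=crop([(78,77),(181,38),(276,262),(177,305)],(395,230))
P=[(65,30,35),(65,-30,35),(-65,-30,35),(-65,30,35)]
p,r=fit(d,P,uv,[600,-280,0.4]);print("plate",p[:2],np.degrees(p[2]));print(r)
S=[(110,175,45),(110,-175,45),(-110,-175,45),(-110,175,45)]
us=crop([(18,175),(648,17),(746,412),(92,577)],(125,195))
s,r=fit(d,S,us,[600,200,.2]);print("stn corners",s[:2],np.degrees(s[2]));print(r)
g=[(47,36,67),(47,-36,67-0),(-47,-36,67),(-47,36,67)]
g=[(sx*47,75+sy*36,67) for sx,sy in((1,1),(1,-1),(-1,-1),(-1,1))]
ug=crop([(134,240),(267,207),(304,384),(167,420)],(125,195))
S2=S+[(0,-100,51)];us2=np.vstack([us,crop([(555,244)],(125,195))])
s,r=fit(d,S2,us2,s);print("stn+dial",s[:2],np.degrees(s[2]));print(r)
print("guides pred (crop px)",(proj(d,place(g,*s))-[125,195]+.5)*4-.5)
dial=place([(0,-100,0)],*s)[0]; print("dial",dial,"seat",place([(0,75,45)],*s)[0])
for n,u,z in(("tab",(459,242),54),("ptr",(515,291),59),("ptr in",(541,236),59)):
    w=world(d,crop([u],(125,195)),z)[0]; v=w-dial
    print(n,w,np.hypot(*v[:2]),"world ang",np.degrees(np.arctan2(v[1],v[0])),"cw from zero",(np.degrees(s[2])+180-np.degrees(np.arctan2(v[1],v[0])))%360)
# depth
def depth(d,u,v):
    z=np.median(d["range_z"][v-2:v+3,u-2:u+3]);n=cv2.undistortPoints(np.array([[[u,v]]],float),d["camera_matrix"],d["dist_coeffs"])[0,0]
    return d["R"].T@(np.r_[n,1]*z-d["t"])
for u,v in((439,272),(183,275),(220,250),(340,250)): print(depth(d,u,v))
# side predictions
print("side plate corners",proj(e,place(P,*p)).round(1));print("side deck",proj(e,place(S,*s)).round(1)); print("side tab",proj(e,[world(d,crop([(459,242)],(125,195)),54)[0]]))
print("side dial",proj(e,[dial+[0,0,51]]))
E
```

```text
plate [ 522.73 -315.6 ] 21.331895682272528
[[-0.24 -0.41]
 [-0.27 -0.71]
 [ 0.91  0.57]
 [-0.39  0.49]]
stn corners [528.87 145.68] 14.64198794875765
[[-0.98 -0.77]
 [ 0.5  -1.41]
 [ 1.46  0.76]
 [-1.1   1.12]]
stn+dial [528.7  146.01] 14.62900244853525
[[-1.12 -0.71]
 [ 0.36 -1.32]
 [ 1.29  0.86]
 [-1.27  1.19]
 [ 0.61 -0.32]]
guides pred (crop px) [[134.46 250.28]
 [269.64 216.11]
 [306.32 395.1 ]
 [168.5  429.54]]
dial [553.95  49.25   0.  ] seat [509.76 218.58  45.  ]
tab [553.57  99.76  54.  ] 50.50743595827532 world ang 90.43683084986533 cw from zero 104.19217159866993
ptr [527.76  69.26  59.  ] 32.95735698888667 world ang 142.6288491203862 cw from zero 52.000153328149054
ptr in [556.15  56.78  59.  ] 7.841752021095516 world ang 73.76384328399878 cw from zero 120.86515916453648
[ 522.45 -314.94   36.41]
[512.33 217.79  45.89]
[565.49 142.53  45.21]
[ 574.37 -109.93   -0.23]
side plate corners [[379.3 220.8]
 [382.3 208. ]
 [444.7 212.9]
 [444.9 226.2]]
side deck [[122.1 413.7]
 [251.  262.2]
 [376.8 284.1]
 [297.2 469.8]]
side tab [[274.06 311.42]]
side dial [[294.55 295.52]]
```

```bash
cat > go.py <<'E'
# usage: go.py x y z yaw : remaining move to a tool-down pose, in shares (after the turn)
import sys,numpy as np
from scipy.spatial.transform import Rotation as R
from plant import arm
s=arm.read_state(); np.set_printoptions(precision=3,suppress=True)
print("t",round(s["time"],2),"pos",s["tool_pos"],"rot",s["ee_rot"],"F",s["contact_force"],"M",s["torque"],"w",round(s["gripper_width"],1),round(s["gripper_force"],1),"q6",s["q"][5].round(1),"q1",s["q"][0].round(1))
if len(sys.argv)>4:
    x,y,z,a=map(float,sys.argv[1:5])
    A=R.from_euler("xyz",s["ee_rot"],degrees=True); B=R.from_euler("xyz",[180,0,a],degrees=True)
    t=(A.inv()*B).as_rotvec(degrees=True)/90
    d=B.inv().apply(np.array([x,y,z])-s["tool_pos"])/50
    print("turn total",t,"rows>=",np.linalg.norm(t)*90/8.5,"shift total(share, after turn)",d,"|mm|",np.linalg.norm(d)*50)
E
python3 go.py 522.7 -315.6 150 21.3
```

```text
t 0.1 pos [ 144.698 -607.535  249.612] rot [-179.918    0.      13.395] F [-0.094  0.109 -0.389] M [-0.033 -0.026 -0.025] w 85.2 0.0 q6 -1.1 q1 -77.7
turn total [-0.001 -0.    -0.088] rows>= 0.9300938019030756 shift total(share, after turn) [ 9.165 -2.694  1.992] |mm| 487.88756153225575
```

send_rows(commands="0 0 -0.088 0 0 0 1; 0 0 0 0.65 -0.19 0.14 1; 0 0 0 0.65 -0.19 0.14 1; 0 0 0 0.65 -0.19 0.14 1; 0 0 0 0.65 -0.19 0.14 1", squeeze=80)

```text
time: 0.6
tool_pos: [252.8, -524.2, 221.7]
ee_rot: [-180.0, -0.0, 21.3]
contact_force: [1.1, -0.2, -0.3]
gripper_width: 85.9
gripper_force: 0.0
```

send_rows(commands="0 0 0 0.65 -0.19 0.14 1; 0 0 0 0.65 -0.19 0.14 1; 0 0 0 0.65 -0.19 0.14 1; 0 0 0 0.65 -0.19 0.14 1; 0 0 0 0.65 -0.19 0.14 1")

```text
time: 1.1
tool_pos: [387.1, -420.9, 186.8]
ee_rot: [-180.0, 0.0, 21.3]
contact_force: [1.0, -0.1, -1.1]
gripper_width: 85.5
gripper_force: 0.0
```

send_rows(commands="0 0 0 0.65 -0.19 0.14 1; 0 0 0 0.65 -0.19 0.14 1; 0 0 0 0.65 -0.19 0.14 1; 0 0 0 0.65 -0.19 0.14 1; 0 0 0 0.65 -0.19 0.14 1")

```text
time: 1.6
tool_pos: [521.2, -317.6, 151.7]
ee_rot: [-180.0, 0.0, 21.3]
contact_force: [-0.4, -0.9, 0.9]
gripper_width: 85.1
gripper_force: 0.0
```

```bash
python3 go.py 522.7 -315.6 65 21.3
```

```text
t 1.6 pos [ 521.151 -317.555  151.686] rot [-179.97     0.023   21.319] F [-0.36  -0.868  0.888] M [-0.001  0.002 -0.027] w 85.1 0.0 q6 36.2 q1 -32.5
turn total [-0.  0.  0.] rows>= 0.0049476175394802075 shift total(share, after turn) [ 0.043 -0.025  1.734] |mm| 86.72175249622775
```

send_rows(commands="0 0 0 0.04 -0.03 0.6 1; 0 0 0 0 0 0.6 1; 0 0 0 0 0 0.45 1; 0 0 0 0 0 0.2 1; 0 0 0 0 0 0.1 1")

```text
time: 2.1
tool_pos: [521.1, -316.3, 53.7]
ee_rot: [-179.9, 0.1, 21.3]
contact_force: [0.0, -0.4, -0.6]
gripper_width: 85.3
gripper_force: 0.0
```

send_rows(commands="0 0 0 0 0 0 0.62; 0 0 0 0 0 0 0.62; 0 0 0 0 0 0 0.62; 0 0 0 0 0 0.03 0.62; 0 0 0 0 0 0.03 0.62")

```text
time: 2.6
tool_pos: [522.0, -316.8, 52.4]
ee_rot: [179.9, -0.0, 21.3]
contact_force: [1.2, -1.0, -0.7]
gripper_width: 69.3
gripper_force: 0.0
```

```bash
python3 go.py 522.7 -315.6 46 21.3; python3 - <<'E'
from plant import arm
import cv2
i=arm.get_image("side")["image"]
cv2.imwrite("pics/s1.png",cv2.resize(i[140:270,330:510],None,fx=4,fy=4,interpolation=cv2.INTER_CUBIC))
E
```

```text
t 2.6 pos [ 521.963 -316.765   52.381] rot [179.949  -0.038  21.314] F [ 1.188 -0.951 -0.654] M [-0.041 -0.015 -0.002] w 69.3 0.0 q6 36.3 q1 -32.4
turn total [ 0.001 -0.     0.   ] rows>= 0.007661721914664889 shift total(share, after turn) [ 0.022 -0.016  0.128] |mm| 6.528510920456984
```

View pics/s1.png

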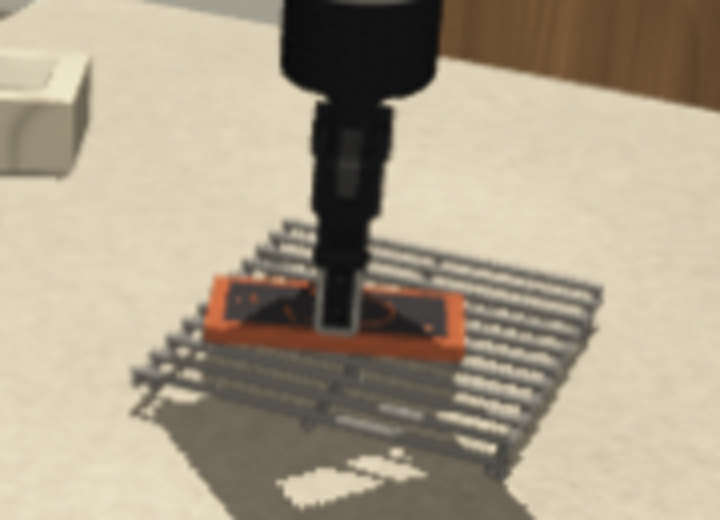

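The finger stands at the plate's middle. Its tip is at crop (337,332), about level with the plate's top edge.

```bash
python3 - <<'E'
from h import *
e=dict(np.load("side0.npz"))
for yy in(35,40,49):
  for z in(26,30,34,38,42):
    print(yy,z,((proj(e,place([(0,yy,z)],522.3,-316.2,np.radians(21.3)))-[330,140]+.5)*4-.5).round(0))
E
```

```text
35 26 [[328. 356.]]
35 30 [[329. 349.]]
35 34 [[329. 342.]]
35 38 [[330. 334.]]
35 42 [[331. 327.]]
40 26 [[328. 360.]]
40 30 [[328. 353.]]
40 34 [[329. 346.]]
40 38 [[330. 339.]]
40 42 [[330. 332.]]
49 26 [[327. 369.]]
49 30 [[327. 362.]]
49 34 [[328. 355.]]
49 38 [[329. 347.]]
49 42 [[329. 340.]]
```

send_rows(commands="0 0 0 0 0 0.07 0.62; 0 0 0 0 0 0.06 0.62; 0 0 0 0 0 0.04 0.62; 0 0 0 0 0 0.03 0.62; 0 0 0 0 0 0 0.62")

```text
time: 3.15
tool_pos: [521.5, -316.4, 41.4]
ee_rot: [-180.0, 0.0, 21.3]
contact_force: [-0.0, -0.7, -0.5]
gripper_width: 69.0
gripper_force: 0.0
```

send_rows(commands="0 0 0 0 0 0 0.4; 0 0 0 0 0 0 0.2; 0 0 0 0 0 0 0; 0 0 0 0 0 0 -1; 0 0 0 0 0 0 -1", squeeze=80)

```text
time: 3.65
tool_pos: [521.6, -316.4, 42.6]
ee_rot: [-180.0, 0.0, 21.3]
contact_force: [-2.4, 2.0, 7.1]
gripper_width: 57.6
gripper_force: 84.5
```

send_rows(commands="0 0 0 0 0 -0.1 -1; 0 0 0 0 0 -0.3 -1; 0 0 0 0 0 -0.5 -1; 0 0 0 0 0 -0.5 -1; 0 0 0 0 0 -0.4 -1")

```text
time: 4.15
tool_pos: [522.0, -316.8, 134.1]
ee_rot: [179.9, -0.1, 21.3]
contact_force: [0.4, -0.8, -3.2]
gripper_width: 57.2
gripper_force: 85.9
```

```bash
python3 go.py 509.8 218.6 160 14.6
```

```text
t 4.15 pos [ 522.011 -316.79   134.098] rot [179.931  -0.051  21.315] F [ 0.447 -0.832 -3.222] M [-0.041  0.041  0.064] w 57.2 85.9 q6 36.3 q1 -32.4
turn total [ 0.001 -0.001  0.075] rows>= 0.7900565302912426 shift total(share, after turn) [  2.463 -10.424  -0.518] |mm| 536.1554426637721
```

send_rows(commands="0 0 0.075 0 0 -0.1 -1; 0 0 0 0.16 -0.5 -0.1 -1; 0 0 0 0.16 -0.7 -0.1 -1; 0 0 0 0.16 -0.7 -0.1 -1; 0 0 0 0.16 -0.7 -0.1 -1")

```text
time: 4.65
tool_pos: [519.8, -181.6, 157.9]
ee_rot: [180.0, -0.0, 14.5]
contact_force: [0.1, 0.3, -2.4]
gripper_width: 57.2
gripper_force: 86.0
```

send_rows(commands="0 0 0 0.16 -0.7 0 -1; 0 0 0 0.16 -0.7 0 -1; 0 0 0 0.16 -0.7 0 -1; 0 0 0 0.16 -0.7 0 -1; 0 0 0 0.16 -0.7 0 -1")

```text
time: 5.15
tool_pos: [514.6, -1.9, 157.8]
ee_rot: [180.0, -0.1, 14.6]
contact_force: [0.0, -0.0, -2.3]
gripper_width: 57.4
gripper_force: 86.0
```

send_rows(commands="0 0 0 0.16 -0.7 0 -1; 0 0 0 0.16 -0.7 0 -1; 0 0 0 0.16 -0.7 0 -1; 0 0 0 0.16 -0.7 0 -1; 0 0 0 0.12 -0.5 0 -1")

```text
time: 5.65
tool_pos: [509.8, 168.1, 157.8]
ee_rot: [-180.0, -0.1, 14.6]
contact_force: [1.1, -0.9, -2.7]
gripper_width: 57.1
gripper_force: 86.0
```

```bash
python3 go.py 509.8 218.6 90 14.6
```

```text
t 5.65 pos [509.826 168.094 157.844] rot [-179.987   -0.068   14.623] F [ 1.106 -0.915 -2.726] M [ 0.01  -0.026 -0.036] w 57.1 86.0 q6 92.3 q1 17.0
turn total [-0.    -0.001  0.   ] rows>= 0.008546958695056745 shift total(share, after turn) [ 0.254 -0.978  1.357] |mm| 84.57917925760961
```

send_rows(commands="0 0 0 0.13 -0.5 0 -1; 0 0 0 0.12 -0.48 0.3 -1; 0 0 0 0 0 0.5 -1; 0 0 0 0 0 0.5 -1; 0 0 0 0 0 0 -1")

```text
time: 6.15
tool_pos: [507.7, 216.1, 89.9]
ee_rot: [180.0, 0.3, 14.6]
contact_force: [-1.3, -1.2, -2.2]
gripper_width: 57.2
gripper_force: 86.7
```

```bash
python3 go.py 509.8 218.6 80 14.6; python3 - <<'E'
from plant import arm
import cv2,numpy as np
d=arm.get_image("side");i=d["image"];np.savez("side1.npz",**d)
t=arm.get_image("top");np.savez("top1.npz",**t)
a=cv2.resize(i[300:450,130:380],None,fx=3.2,fy=3.2,interpolation=cv2.INTER_CUBIC)
cv2.imwrite("pics/s2.png",a)
cv2.imwrite("pics/t2.png",cv2.resize(t["image"][195:345,125:325],None,fx=4,fy=4,interpolation=cv2.INTER_CUBIC))
E
```

```text
t 6.15 pos [507.66  216.065  89.899] rot [179.962   0.292  14.599] F [-1.283 -1.194 -2.17 ] M [-0.02   0.045 -0.   ] w 57.2 86.7 q6 97.2 q1 21.8
turn total [ 0.     0.003 -0.   ] rows>= 0.034609757984601926 shift total(share, after turn) [ 0.054 -0.038  0.198] |mm| 10.43989378474397
```

View pics/s2.png

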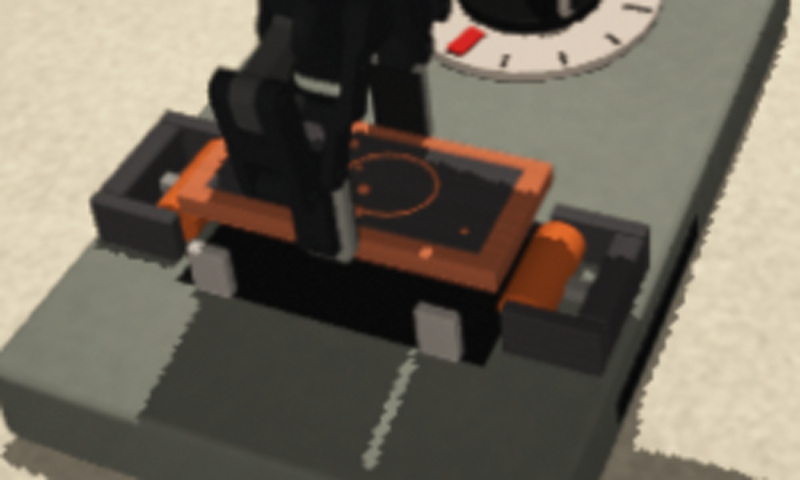

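View pics/t2.png

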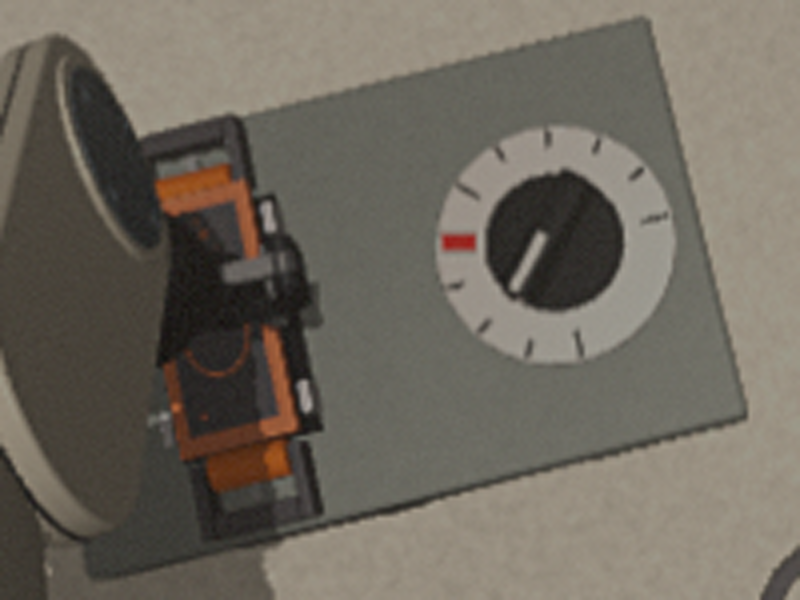

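In the side crop (3.2x, origin 130,300) the plate corners are about: near right top (493,266), near right bottom (497,290), far right top (552,163), near left bottom (182,213). The near guide tops are at (211,250) and (440,312). In the top crop the plate corners are (248,180), (299,432) and (182,460).

```bash
python3 - <<'E'
from h import *
np.set_printoptions(precision=2,suppress=True)
st=np.array([528.7,146.01,np.radians(14.629)])
d=dict(np.load("top1.npz"));e=dict(np.load("side1.npz"))
h=73;
def rep(n,p):
    c,s=np.cos(st[2]),np.sin(st[2]);v=p[:2]-st[:2];print(n,"rel to seat in station axes",c*v[0]+s*v[1],-s*v[0]+c*v[1]-75,"dyaw",np.degrees(p[2]-st[2]))
P=[(65,-30,h+10),(-65,-30,h+10),(-65,30,h+10)]
p,r=fit(d,P,crop([(248,180),(299,432),(182,460)],(125,195)),[510,218,.25]);rep("top",p);print(r)
G=[(sx*47,75+sy*36,67) for sx,sy in((1,1),(1,-1),(-1,-1),(-1,1))]
p,r=fit(d,G,crop([(136,252),(267,216),(304,396),(167,432)],(125,195)),st)
print("guide fit top",p-st)
v=p-st
f=3.2;o=(130,300)
P=[(-65,30,h+10),(-65,30,h),(-65,-30,h+10),(65,30,h)]
p,r=fit(e,P,crop([(493,266),(497,290),(552,163),(182,213)],o,f),[510,218,.25]);rep("side",p);print(r)
G=[(47,111,67),(-47,111,67)]
p,r=fit(e,G,crop([(211,250),(440,312)],o,f),st);print("guide fit side",p-st);print(r)
# predictions for a plate exactly over the seat, top & side crops
for z in(h,h+10):
  Q=place([(sx*65,75+sy*30,z) for sx,sy in((1,1),(1,-1),(-1,-1),(-1,1))],*p)
  print("side ideal (locally calibrated)",z,((proj(e,Q)-o+.5)*f-.5).round(0).tolist())
E
```

```text
top rel to seat in station axes -0.7122734545434746 -2.768931561755835 dyaw -0.08193004135562906
[[ 0.06 -0.09]
 [ 0.02 -0.09]
 [-0.08  0.18]]
guide fit top [-0.61  0.61  0.  ]
side rel to seat in station axes -2.653297194568477 -3.199977689525241 dyaw 0.7815122338399603
[[ 0.73  1.38]
 [-0.01  0.15]
 [ 0.45 -1.25]
 [-1.25 -0.85]]
guide fit side [-3.76 -0.29 -0.  ]
[[-0.19 -0.15]
 [ 0.18  0.1 ]]
side ideal (locally calibrated) 73 [[175.0, 216.0], [254.0, 117.0], [553.0, 188.0], [493.0, 301.0]]
side ideal (locally calibrated) 83 [[171.0, 196.0], [251.0, 98.0], [552.0, 168.0], [491.0, 281.0]]
```

send_rows(commands="0 0 0 0 -0.05 0 -1; 0 0 0 0 -0.022 0.02 -1; 0 0 0 0 0 0.04 -1; 0 0 0 0 0 0 -1; 0 0 0 0 0 0 -1")

```text
time: 6.75
tool_pos: [508.8, 220.0, 89.0]
ee_rot: [-180.0, -0.0, 14.6]
contact_force: [0.2, -0.1, -2.6]
gripper_width: 57.6
gripper_force: 86.7
```

```bash
python3 go.py 508.8 218.6 80 14.6; python3 - <<'E'
from plant import arm
import cv2,numpy as np
d=arm.get_image("side");i=d["image"];np.savez("side2.npz",**d)
t=arm.get_image("top");np.savez("top2.npz",**t)
a=cv2.resize(i[330:430,170:350],None,fx=4.4,fy=4.4,interpolation=cv2.INTER_CUBIC)
b=cv2.resize(t["image"][230:320,150:215],None,fx=4.4,fy=4.4,interpolation=cv2.INTER_CUBIC)
cv2.imwrite("pics/s3.png",a)
E
```

```text
t 6.75 pos [508.839 220.031  89.004] rot [-179.999   -0.01    14.563] F [ 0.194 -0.057 -2.576] M [-0.045  0.04   0.021] w 57.6 86.7 q6 97.6 q1 22.2
turn total [-0. -0. -0.] rows>= 0.004551907711641431 shift total(share, after turn) [-0.008  0.028  0.18 ] |mm| 9.117338602782675
```

View pics/s3.png

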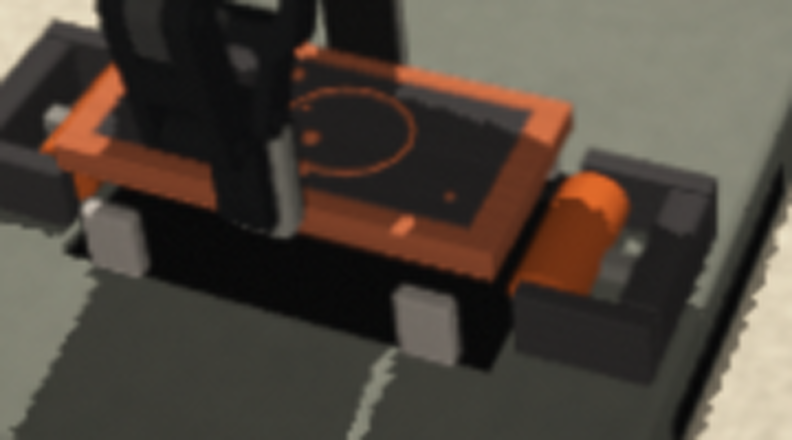

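Now the near right bottom corner is at (492,281), near right top (495,258), far right top (574,107), near left top (52,150), and the guide tops are near (112,208) and (427,292) (4.4x, origin 170,330).

```bash
python3 - <<'E'
from h import *
np.set_printoptions(precision=2,suppress=True)
st=np.array([528.7,146.01,np.radians(14.629)])
e=dict(np.load("side2.npz"));f=4.4;o=(170,330)
G=[(47,111,67),(-47,111,67)]
b,_=fit(e,G,crop([(112,208),(427,292)],o,f),st); print(b-st)
uv=crop([(492,281),(495,258),(574,107),(52,150)],o,f)
for a in(None,st[2]):
  def fun(p):
    h=p[2]; P=[(-65,30,h),(-65,30,h+10),(-65,-30,h+10),(65,30,h+10)]
    return (proj(e,place(P,p[0],p[1],p[3] if a is None else a))-uv).ravel()
  r=least_squares(fun,[510,218,72,.25],x_scale=[100,100,100,1]);p=r.x
  c,s=np.cos(st[2]),np.sin(st[2]);v=p[:2]-b[:2];print("rel seat",c*v[0]+s*v[1],-s*v[0]+c*v[1]-75,"h",p[2],"yaw",np.degrees(p[3]));print(r.fun.reshape(-1,2))
d=dict(np.load("top2.npz"))
cv2.imwrite("pics/t3.png",cv2.resize(d["image"][225:325,140:220],None,fx=6,fy=6,interpolation=cv2.INTER_CUBIC))
E
```

```text
[-1.72 -1.06  0.  ]
rel seat 3.0085740626010757 -1.5049878574600513 h 66.2040840350923 yaw 15.70634406311823
[[ 0.71  0.88]
 [-0.52 -0.08]
 [-0.46 -0.67]
 [ 0.26 -0.18]]
rel seat 2.0740186178819116 -0.8705707369049236 h 67.64604729471152 yaw 14.32394487827058
[[ 0.31  1.24]
 [-0.92  0.27]
 [ 0.11 -0.3 ]
 [ 0.57 -1.31]]
```

View pics/t3.png

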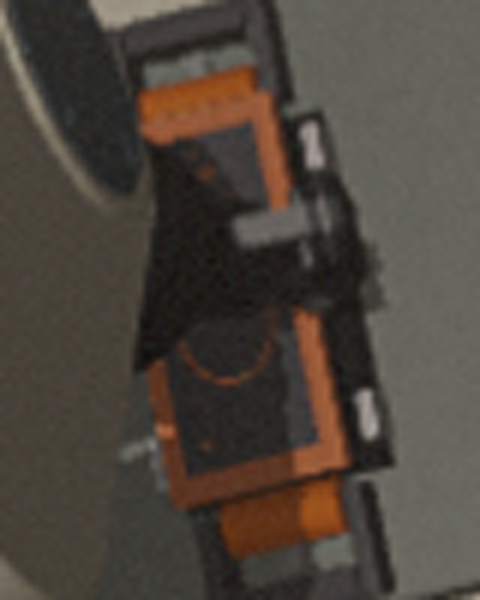

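The plate corners in the top crop (6x, origin 140,225) are (270,91), (347,464) and (176,508). The right guides are at (312,144) and (370,413).

```bash
python3 - <<'E'
from h import *
np.set_printoptions(precision=2,suppress=True)
st=np.array([528.7,146.01,np.radians(14.629)]);d=dict(np.load("top2.npz"));f=6;o=(140,225)
b,_=fit(d,[(47,39,67),(-47,39,67)],crop([(312,144),(370,413)],o,f),st);print(b-st)
for h in(68,72):
  p,r=fit(d,[(65,-30,h+10),(-65,-30,h+10),(-65,30,h+10)],crop([(270,91),(347,464),(176,508)],o,f),[510,218,.25])
  c,s=np.cos(st[2]),np.sin(st[2]);v=p[:2]-st[:2];w=p[:2]-b[:2]
  print(h,"rel seat",c*v[0]+s*v[1],-s*v[0]+c*v[1]-75,"vs guides",c*w[0]+s*w[1],-s*w[0]+c*w[1]-75,np.degrees(p[2]),r.ravel())
E
```

```text
[0.42 0.52 0.01]
68 rel seat 1.4883145164679732 2.098677740799218 vs guides 0.9512015100273352 1.6986694295314209 15.055692827006094 [-0.   -0.26  0.3   0.04 -0.3   0.2 ]
72 rel seat 0.8483422185214167 0.9951262982562241 vs guides 0.3112292120807787 0.5951179869884271 15.06554333295611 [-0.01 -0.46  0.37  0.12 -0.37  0.31]
```

send_rows(commands="0 0 0 -0.024 0 0.03 -1; 0 0 0 0 0 0.03 -1; 0 0 0 0 0 0.03 -1; 0 0 0 0 0 0.02 -1; 0 0 0 0 0 0 -1", squeeze=110)

```text
time: 7.35
tool_pos: [507.5, 219.7, 83.1]
ee_rot: [180.0, 0.0, 14.6]
contact_force: [-0.4, -0.1, -2.2]
gripper_width: 56.3
gripper_force: 118.5
```

send_rows(commands="0 0 0 0 0 0.03 -1; 0 0 0 0 0 0.02 -1; 0 0 0 0 0 0.02 -1; 0 0 0 0 0 0 -1; 0 0 0 0 0 0 -1")

```text
time: 7.85
tool_pos: [508.0, 219.9, 80.1]
ee_rot: [-180.0, -0.0, 14.6]
contact_force: [-0.0, -0.1, 2.1]
gripper_width: 55.9
gripper_force: 119.1
```

```bash
python3 go.py
```

```text
t 7.85 pos [507.951 219.882  80.127] rot [-179.995   -0.041   14.564] F [-0.037 -0.099  2.054] M [-0.007 -0.041  0.033] w 55.9 119.1 q6 97.6 q1 22.2
```

send_rows(commands="0 0 0 0 0 0.03 -1; 0 0 0 0 0 0.03 -1; 0 0 0 0 0 0.03 -1; 0 0 0 0 0 0 -1; 0 0 0 0 0 0 -1")

```text
time: 8.35
tool_pos: [507.4, 219.7, 74.9]
ee_rot: [180.0, 0.0, 14.6]
contact_force: [1.0, 0.3, -1.8]
gripper_width: 56.2
gripper_force: 118.7
```

send_rows(commands="0 0 0 0 0 0.03 -1; 0 0 0 0 0 0.03 -1; 0 0 0 0 0 0.02 -1; 0 0 0 0 0 0 -1; 0 0 0 0 0 0 -1")

```text
time: 8.85
tool_pos: [507.6, 219.7, 71.2]
ee_rot: [180.0, 0.0, 14.6]
contact_force: [0.3, -0.3, -3.7]
gripper_width: 56.3
gripper_force: 118.6
```

```bash
python3 go.py
```

```text
t 8.85 pos [507.55  219.724  71.202] rot [179.999   0.013  14.565] F [ 0.308 -0.284 -3.709] M [ 0.048 -0.016 -0.031] w 56.3 118.6 q6 97.6 q1 22.2
```

send_rows(commands="0 0 0 0 0 0.03 -1; 0 0 0 0 0 0.03 -1; 0 0 0 0 0 0.03 -1; 0 0 0 0 0 0 -1; 0 0 0 0 0 0 -1")

```text
time: 9.35
tool_pos: [507.6, 219.7, 66.7]
ee_rot: [180.0, 0.0, 14.6]
contact_force: [0.2, -0.1, -2.3]
gripper_width: 55.8
gripper_force: 118.6
```

send_rows(commands="0 0 0 0 0 0.02 -1; 0 0 0 0 0 0.02 -1; 0 0 0 0 0 0.02 -1; 0 0 0 0 0 0 -1; 0 0 0 0 0 0 -1")

```text
time: 9.85
tool_pos: [507.5, 219.7, 63.6]
ee_rot: [180.0, 0.0, 14.6]
contact_force: [0.6, -0.3, -4.9]
gripper_width: 55.9
gripper_force: 118.4
```

```bash
python3 go.py
```

```text
t 9.85 pos [507.479 219.688  63.633] rot [179.998   0.023  14.565] F [ 0.617 -0.318 -4.892] M [ 0.075  0.014 -0.039] w 55.9 118.4 q6 97.6 q1 22.2
```

send_rows(commands="0 0 0 0 0 0.02 -1; 0 0 0 0 0 0.01 -1; 0 0 0 0 0 0.01 -1; 0 0 0 0 0 0 -1; 0 0 0 0 0 0 -1")

```text
time: 10.35
tool_pos: [507.6, 219.8, 62.9]
ee_rot: [-180.0, -0.0, 14.6]
contact_force: [-4.0, -1.8, 11.5]
gripper_width: 56.0
gripper_force: 120.1
```

send_rows(commands="0 0 0 0 0 0.01 -1; 0 0 0 0 0 0.01 -1; 0 0 0 0 0 0.01 -1; 0 0 0 0 0 0 -1; 0 0 0 0 0 0 -1")

```text
time: 10.85
tool_pos: [507.7, 219.8, 62.9]
ee_rot: [-180.0, -0.0, 14.6]
contact_force: [-7.5, -3.1, 25.7]
gripper_width: 56.4
gripper_force: 122.1
```

send_rows(commands="0 0 0 0 0 -0.02 0.2; 0 0 0 0 0 0 0.6; 0 0 0 0 0 0 0.8; 0 0 0 0 0 0 0.8; 0 0 0 0 0 0 0.8")

```text
time: 11.35
tool_pos: [507.7, 219.8, 61.2]
ee_rot: [180.0, 0.0, 14.6]
contact_force: [0.2, -0.2, 1.3]
gripper_width: 76.6
gripper_force: 0.0
```

send_rows(commands="0 0 0 0 0 -0.1 0.8; 0 0 0 0 0 -0.3 0.8; 0 0 0 0 0 -0.5 0.8; 0 0 0 0 0 -0.6 0.8; 0 0 0 0 0 -0.6 0.8")

```text
time: 11.85
tool_pos: [507.6, 219.7, 168.3]
ee_rot: [-180.0, -0.0, 14.6]
contact_force: [0.1, -0.2, -0.4]
gripper_width: 77.1
gripper_force: 0.0
```

send_rows(commands="0 0 0 0.1 0.6 -0.6 -1; 0 0 0 0.1 0.6 0 -1; 0 0 0 0.1 0.6 0 -1; 0 0 0 0.1 0.6 0 -1; 0 0 0 0.1 0.6 0 -1")

```text
time: 12.35
tool_pos: [570.1, 79.8, 197.8]
ee_rot: [180.0, -0.1, 14.6]
contact_force: [0.1, 0.6, -1.6]
gripper_width: 3.9
gripper_force: 0.0
```

```bash
python3 go.py; python3 - <<'E'
from h import *
from plant import arm
np.set_printoptions(precision=1,suppress=True)
st=np.array([528.7,146.01,np.radians(14.629)])
for n in("side","top"):
    d=arm.get_image(n);np.savez(n+"3.npz",**d)
    vv,uu=np.mgrid[0:480,0:640];K=d["camera_matrix"]
    q=cv2.undistortPoints(np.c_[uu.ravel(),vv.ravel()].astype(float).reshape(-1,1,2),K,d["dist_coeffs"])[:,0]
    z=d["range_z"].ravel();ok=z>0
    W=(np.c_[q,np.ones(len(q))]*z[:,None]-d["t"])@d["R"]
    v=W[:,:2]-st[:2];c,s=np.cos(st[2]),np.sin(st[2]);X=c*v[:,0]+s*v[:,1];Y=-s*v[:,0]+c*v[:,1]-75
    for y0 in(-20,0,20):
        print(n,y0,[ (round(float(np.median(W[m,2])),1) if (m:=ok&(abs(X-x0)<6)&(abs(Y-y0)<6)).any() else None) for x0 in(-55,-30,0,30,55)])
    m=ok&(abs(Y)<80)&(abs(X)<40)&(abs(Y)>50);print("deck",np.median(W[m,2]))
i=np.load("side3.npz")["image"]
a=cv2.resize(i[250:430,150:350],None,fx=3,fy=3,interpolation=cv2.INTER_CUBIC)
cv2.imwrite("pics/s4.png",a)
E
```

```text
t 12.35 pos [570.083  79.754 197.85 ] rot [179.991  -0.083  14.57 ] F [ 0.137  0.596 -1.56 ] M [-0.018 -0.    -0.009] w 3.9 0.0 q6 82.2 q1 6.8
side -20 [54.8, 54.8, 54.8, 54.7, 54.6]
side 0 [54.7, 54.8, 54.8, 55.0, 55.2]
side 20 [54.7, 55.0, 54.9, 54.8, 54.7]
deck 44.65451521187104
top -20 [None, None, None, None, None]
top 0 [None, None, None, None, None]
top 20 [None, None, None, None, None]
deck nan
  return _methods._mean(a, axis=axis, dtype=dtype,
  ret = ret.dtype.type(ret / rcount)
```

```bash
python3 - <<'E'
from h import *
dial=np.array([553.95,49.25])
rows=[]
for n in("top0","side0"):
    d=dict(np.load(n+".npz"));r=[]
    for z in(59,93):
        v,u=np.mgrid[0:300,0:400]
        W=np.c_[(dial[0]-(v.ravel()-150)/4),(dial[1]-(u.ravel()-220)/4),np.full(v.size,z)]
        m=proj(d,W).astype(np.float32).reshape(300,400,2)
        a=cv2.remap(d["image"],m,None,cv2.INTER_CUBIC)
        a=cv2.convertScaleAbs(a,alpha=1.4,beta=15);cv2.circle(a,(220,150),2,(0,255,0),-1);r.append(a)
    rows.append(np.hstack(r))
cv2.imwrite("pics/dial.png",np.vstack(rows))
E
```

```text
(no output)
```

View pics/dial.png

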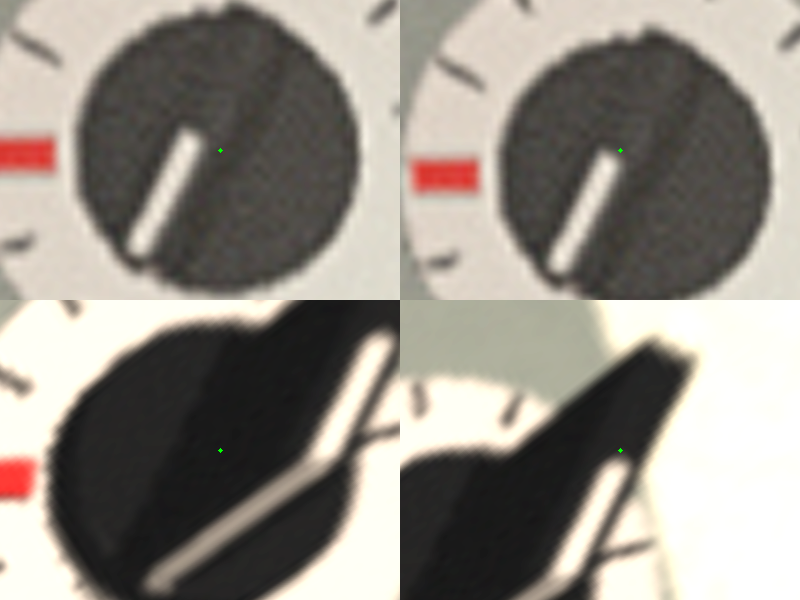

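The pointer line runs along the bar's top. In the z=93 top panel it goes from (608,158) to (560,268), which puts the pointer at about 155° in world axes. I'll refine the tab's bearing by segmentation.

```bash
python3 - <<'E'
from h import *
def rect(d,z,c=(553.95,49.25),k=6,n=960):
    v,u=np.mgrid[0:n,0:n]
    W=np.c_[c[0]-(v.ravel()-n/2)/k,c[1]-(u.ravel()-n/2)/k,np.full(v.size,z)]
    return cv2.remap(d["image"],proj(d,W).astype(np.float32).reshape(n,n,2),None,cv2.INTER_CUBIC)
k,n=6,960
for name in("top0","side0"):
    d=dict(np.load(name+".npz"))
    a=rect(d,51).astype(int); lum=a.min(2)
    # scale-disc rim: outermost bright->grey crossing along rays
    pts=[]
    thr=(np.percentile(lum,97)+np.median(lum[n//2-200:n//2+200,:150]))/2
    for t in np.arange(0,360,2):
        rr=np.arange(72,48,-.1);x=(n/2+k*rr*np.cos(np.radians(t))).astype(int);y=(n/2+k*rr*np.sin(np.radians(t))).astype(int)
        b=a[y,x].mean(1)>thr
        if b.any() and not b[:5].any(): pts.append((x[b.argmax()],y[b.argmax()]))
    pts=np.array(pts,np.float32)
    r=least_squares(lambda p:np.hypot(pts[:,0]-p[0],pts[:,1]-p[1])-p[2],[480,480,62*k],loss="soft_l1",f_scale=2).x
    cx,cy=r[:2]; print(name,"centre off mm x",-(cy-480)/k,"y",-(cx-480)/k,"R",r[2]/k,len(pts))
    a=rect(d,54).astype(int);m=((a[...,2]-a[...,1]>60)&(a[...,2]-a[...,0]>60)).astype(np.uint8)
    _,l,stt,cc=cv2.connectedComponentsWithStats(m)
    for i in range(1,len(stt)):
        if stt[i,4]<1500: continue
        x,y=cc[i]; R=np.hypot(x-cx,y-cy)/k
        print(" tab ang",np.degrees(np.arctan2(-(x-cx),-(y-cy))),"r",R,"area mm2",stt[i,4]/k/k,cv2.minAreaRect(np.argwhere(l==i)[:,::-1].astype(np.float32)))
E
```

```text
top0 centre off mm x -0.09201127149223491 y 1.1294949311867601 R 61.76109333871792 176
 tab ang 90.20502106463682 r 49.72344839321229 area mm2 125.75 ((174.5, 482.0), (46.0, 103.0), 90.0)
side0 centre off mm x -2.2303739417312918 y 0.23751448351743912 R 61.78883975312601 143
 tab ang 90.47130656270586 r 50.712088405245844 area mm2 196.33333333333334 ((174.74905395507812, 495.9396057128906), (62.99180221557617, 121.25841522216797), 89.0759506225586)
```

send_rows(commands="0 0 -0.092 0 0 0 0.3; 0 0 -0.092 0 0 0 0.3; 0 0 -0.092 0 0 0 0.3; 0 0 -0.092 0 0 0 0.3; 0 0 -0.092 0 0 0 0.3", squeeze=40)

```text
time: 12.95
tool_pos: [569.2, 81.6, 197.2]
ee_rot: [180.0, -0.0, 56.3]
contact_force: [-0.5, -0.9, -0.8]
gripper_width: 55.3
gripper_force: 0.0
```

send_rows(commands="0 0 -0.092 0 0 0 0.3; 0 0 -0.092 0 0 0 0.3; 0 0 -0.092 0 0 0 0.3; 0 0 -0.092 0 0 0 0.3; 0 0 -0.092 0 0 0 0.3")

```text
time: 13.45
tool_pos: [569.2, 81.6, 197.2]
ee_rot: [180.0, -0.0, 97.7]
contact_force: [0.0, 0.3, -0.0]
gripper_width: 55.4
gripper_force: 0.0
```

send_rows(commands="0 0 -0.092 0 0 0 0.3; 0 0 -0.092 0 0 0 0.3; 0 0 -0.092 0 0 0 0.3; 0 0 -0.092 0 0 0 0.3; 0 0 -0.092 0 0 0 0.3")

```text
time: 13.95
tool_pos: [569.2, 81.6, 197.3]
ee_rot: [180.0, 0.0, 139.1]
contact_force: [-0.1, 0.5, 1.3]
gripper_width: 55.7
gripper_force: 0.0
```

send_rows(commands="0 0 -0.092 0 0 0 0.3; 0 0 -0.085 0 0 0 0.3; 0 0 0 0 0 0 0.3; 0 0 0 0 0 0 0.3; 0 0 0 0 0 0 0.3")

```text
time: 14.45
tool_pos: [569.5, 81.2, 196.7]
ee_rot: [180.0, 0.0, 154.6]
contact_force: [0.8, 0.1, 0.8]
gripper_width: 55.3
gripper_force: 0.0
```

```bash
python3 go.py 553.5 50 120 155
```

```text
t 14.45 pos [569.465  81.152 196.694] rot [179.989   0.013 154.561] F [0.818 0.094 0.785] M [ 0.017  0.025 -0.008] w 55.3 0.0 q6 -57.6 q1 6.9
turn total [ 0.     0.    -0.005] rows>= 0.051678638833371454 shift total(share, after turn) [ 0.026 -0.7    1.534] |mm| 84.30451792641539
```

send_rows(commands="0 0 0 0.03 -0.35 0.3 0.3; 0 0 0 0 -0.35 0.3 0.3; 0 0 0 0 0 0.4 0.3; 0 0 0 0 0 0.3 0.3; 0 0 0 0 0 0 0.3")

```text
time: 14.95
tool_pos: [551.8, 49.7, 129.6]
ee_rot: [-179.9, -0.2, 154.6]
contact_force: [-0.0, -0.5, 0.4]
gripper_width: 55.0
gripper_force: 0.0
```

send_rows(commands="0 0 0 0 0 0.2 0.3; 0 0 0 0 0 0.3 0.3; 0 0 0 0 0 0.3 0.3; 0 0 0 0 0 0.15 0.3; 0 0 0 0 0 0 0.3")

```text
time: 15.45
tool_pos: [552.2, 49.8, 82.3]
ee_rot: [-179.9, -0.1, 154.7]
contact_force: [0.1, 0.4, -0.5]
gripper_width: 55.4
gripper_force: 0.0
```

send_rows(commands="0 0 0 0 0 0 0.1; 0 0 0 0 0 0 -0.1; 0 0 0 0 0 0 -0.3; 0 0 0 0 0 0 -0.45; 0 0 0 0 0 0 -0.45")

```text
time: 15.95
tool_pos: [553.4, 49.9, 84.1]
ee_rot: [180.0, 0.0, 154.7]
contact_force: [-0.2, -0.2, -0.3]
gripper_width: 23.7
gripper_force: 0.0
```

```bash
python3 go.py 553.5 50 82 90.3
```

```text
t 15.95 pos [553.403  49.878  84.136] rot [179.984   0.028 154.695] F [-0.205 -0.194 -0.279] M [-0.048 -0.027  0.03 ] w 23.7 0.0 q6 -60.8 q1 3.9
turn total [0.    0.    0.716] rows>= 7.5759343677155115 shift total(share, after turn) [0.002 0.002 0.043] |mm| 2.141935566894427
```

send_rows(commands="0 0 0 0 0 0 -0.55; 0 0 0 0 0 0 -0.65; 0 0 0 0 0 0 -0.8; 0 0 0 0 0 0 -1; 0 0 0 0 0 0 -1", squeeze=40)

```text
time: 16.45
tool_pos: [553.5, 50.1, 84.1]
ee_rot: [180.0, 0.0, 154.7]
contact_force: [-0.8, 3.9, 4.9]
gripper_width: 15.4
gripper_force: 40.7
```

```bash
python3 go.py 553.5 50 82 90.3
```

```text
t 16.45 pos [553.5    50.126  84.097] rot [179.969   0.021 154.691] F [-0.816  3.863  4.937] M [ 0.615  0.162 -0.026] w 15.4 40.7 q6 -60.8 q1 3.9
turn total [0.    0.    0.715] rows>= 7.5754225647399585 shift total(share, after turn) [-0.003 -0.     0.042] |mm| 2.100290516779539
```

send_rows(commands="0 0 0.07 0 0 0 -1; 0 0 0.07 0 0 0 -1; 0 0 0.07 0 0 0 -1; 0 0 0.07 0 0 0 -1; 0 0 0.07 0 0 0 -1")

```text
time: 16.95
tool_pos: [553.5, 50.1, 84.1]
ee_rot: [180.0, 0.0, 122.9]
contact_force: [0.2, 3.8, 4.9]
gripper_width: 15.3
gripper_force: 40.7
```

send_rows(commands="0 0 0.07 0 0 0 -1; 0 0 0.07 0 0 0 -1; 0 0 0.07 0 0 0 -1; 0 0 0.07 0 0 0 -1; 0 0 0.07 0 0 0 -1")

```text
time: 17.45
tool_pos: [553.5, 50.1, 84.1]
ee_rot: [180.0, -0.0, 91.4]
contact_force: [0.6, 5.1, 5.9]
gripper_width: 15.4
gripper_force: 40.7
```

send_rows(commands="0 0 0.015 0 0 0 -1; 0 0 0 0 0 0 -1; 0 0 0 0 0 0 -1; 0 0 0 0 0 0 -1; 0 0 0 0 0 0 -1")

```text
time: 17.95
tool_pos: [553.5, 50.1, 84.1]
ee_rot: [180.0, -0.0, 90.3]
contact_force: [-0.7, 3.9, 4.6]
gripper_width: 15.3
gripper_force: 40.9
```

```bash
python3 go.py 553.5 50 82 90.3
```

```text
t 17.95 pos [553.454  50.117  84.126] rot [179.972  -0.021  90.334] F [-0.722  3.889  4.643] M [ 0.677  0.156 -0.053] w 15.3 40.9 q6 3.6 q1 3.9
turn total [ 0. -0.  0.] rows>= 0.005802254355930598 shift total(share, after turn) [-0.002  0.001  0.043] |mm| 2.130013330067413
```

Now I'll release, lift away and check by image code.

send_rows(commands="0 0 0 0 0 0 -0.5; 0 0 0 0 0 0 -0.2; 0 0 0 0 0 0 0.1; 0 0 0 0 0 0 0.2; 0 0 0 0 0 0 0.2")

```text
time: 18.45
tool_pos: [553.1, 49.7, 83.7]
ee_rot: [-180.0, 0.0, 90.3]
contact_force: [0.7, 0.1, -0.5]
gripper_width: 51.0
gripper_force: 0.0
```

send_rows(commands="0 0 0 0 0 -0.1 0.2; 0 0 0 0 0 -0.3 0.2; 0 0 0 0 0 -0.6 0.2; 0 0 0 0 0 -0.7 0.2; 0 0 0 0 0 -0.7 0.2")

```text
time: 18.95
tool_pos: [553.1, 49.8, 206.1]
ee_rot: [180.0, -0.0, 90.3]
contact_force: [0.1, -0.6, -1.2]
gripper_width: 51.3
gripper_force: 0.0
```

send_rows(commands="0 0 0 -0.7 0 -0.3 0.2; 0 0 0 -0.7 0 0 0.2; 0 0 0 -0.7 0 0 0.2; 0 0 0 -0.7 0 0 0.2; 0 0 0 -0.7 0 0 0.2")

```text
time: 19.45
tool_pos: [554.3, -126.5, 220.4]
ee_rot: [179.9, 0.0, 90.4]
contact_force: [0.9, 0.5, -0.0]
gripper_width: 51.1
gripper_force: 0.0
```

send_rows(commands="0 0 0 -0.7 0 0 0.2; 0 0 0 -0.7 0 0 0.2; 0 0 0 -0.7 0 0 0.2; 0 0 0 -0.5 0 0 0.2; 0 0 0 0 0 0 0.2")

```text
time: 19.95
tool_pos: [555.2, -258.2, 220.3]
ee_rot: [179.9, 0.1, 90.2]
contact_force: [-0.2, -0.1, -0.2]
gripper_width: 51.5
gripper_force: 0.0
```

```bash
python3 go.py; python3 - <<'E'
from h import *
from plant import arm
st=np.array([528.7,146.01,np.radians(14.629)])
for n,off in(("top",(-.09,1.13)),("side",(-2.2,.24))):
    d=arm.get_image(n);np.savez(n+"4.npz",**d);K=d["camera_matrix"]
    k,N=6,600;v,u=np.mgrid[0:N,0:N]
    W=np.c_[553.95+off[0]-(v.ravel()-N/2)/k,49.25+off[1]-(u.ravel()-N/2)/k,np.full(v.size,93)]
    a=cv2.remap(d["image"],proj(d,W).astype(np.float32).reshape(N,N,2),None,cv2.INTER_CUBIC)
    m=(a.min(2)>110).astype(np.uint8);rr=np.hypot(v-N/2,u-N/2)/k;m[rr>(36 if n=="top" else 34)]=0
    _,l,s,c=cv2.connectedComponentsWithStats(m)
    for i in range(1,len(s)):
        if 200<s[i,4]<12000:
            y,x=np.nonzero(l==i);f=cv2.fitLine(np.c_[x,y].astype(np.float32),cv2.DIST_L2,0,.01,.01).ravel()
            t=(np.degrees(np.arctan2(-f[0],-f[1])))%180
            print(n,"blob",s[i],"cent x,y mm",-(c[i][1]-N/2)/k,-(c[i][0]-N/2)/k,"line ang",t)
    vv,uu=np.mgrid[0:480,0:640]
    q=cv2.undistortPoints(np.c_[uu.ravel(),vv.ravel()].astype(float).reshape(-1,1,2),K,d["dist_coeffs"])[:,0]
    z=d["range_z"].ravel();ok=z>0;W=(np.c_[q,np.ones(len(q))]*z[:,None]-d["t"])@d["R"]
    w=W[:,:2]-st[:2];c,s=np.cos(st[2]),np.sin(st[2]);X=c*w[:,0]+s*w[:,1];Y=-s*w[:,0]+c*w[:,1]-75
    print(n,[[round(float(np.median(W[mm,2])),1) if (mm:=ok&(abs(X-x)<6)&(abs(Y-y)<6)).any() else None for x in(-55,0,55)] for y in(-20,20)])
# bystanders: image change between first and last picture
for n in("top","side"):
    A=np.load(n+"0.npz")["image"].astype(int);B=np.load(n+"4.npz")["image"].astype(int)
    D=abs(A-B).max(2)
    R={"top":dict(tin=(248,290,135,182),knife=(325,460,130,175),ring=(310,362,325,377)),"side":dict(tin=(172,224,234,292),knife=(225,332,188,248),ring=(418,482,288,332))}[n]
    print(n,{k:int((D[r[2]:r[3],r[0]:r[1]]>50).sum()) for k,r in R.items()})
E
```

```text
t 19.95 pos [ 555.192 -258.192  220.261] rot [179.892   0.088  90.169] F [-0.171 -0.074 -0.156] M [-0.02   0.026 -0.014] w 51.5 0.0 q6 -26.2 q1 -26.0
top blob [  95  368   87  113 1233] cent x,y mm -20.004055150040546 28.346715328467155 line ang 35.25461
top [[56.3, 56.1, 56.7], [55.4, 56.0, 55.9]]
side blob [  99  183  148   84 7006] cent x,y mm 11.614068893329526 21.379531829860117 line ang 81.193886
side blob [  96  279  198   35 5849] cent x,y mm 0.5178947968313707 17.273892973157803 line ang 90.943726
side [[54.8, 54.8, 54.5], [55.0, 55.0, 54.5]]
top {'tin': 0, 'knife': 279, 'ring': 7}
side {'tin': 0, 'knife': 0, 'ring': 1125}
```

```bash
python3 - <<'E'
from h import *
d=dict(np.load("top4.npz"));k,N=6,600;v,u=np.mgrid[0:N,0:N]
W=np.c_[553.9-(v.ravel()-N/2)/k,50.2-(u.ravel()-N/2)/k,np.full(v.size,93)]
a=cv2.remap(d["image"],proj(d,W).astype(np.float32).reshape(N,N,2),None,cv2.INTER_CUBIC)
rr=np.hypot(v-N/2,u-N/2)/k
for th in(80,95,110):
  m=((a.min(2)>th)&(rr<31)).astype(np.uint8);_,l,s,c=cv2.connectedComponentsWithStats(m)
  for i in range(1,len(s)):
    if s[i,4]>200:
      y,x=np.nonzero(l==i);f=cv2.fitLine(np.c_[x,y].astype(np.float32),cv2.DIST_L2,0,.01,.01).ravel()
      print(th,s[i],"x,y",-(c[i][1]-300)/k,-(c[i][0]-300)/k,"ang",np.degrees(np.arctan2(-f[0],-f[1]))%180)
print(a.min(2)[300,100:320:20])
E
```

```text
80 [ 119  115  287  147 7097] x,y 22.955802921422194 11.658705556338356 ang 115.64365
80 [ 115  281  178   41 6821] x,y -0.206348042808969 16.29509358354103 ang 90.32947
95 [ 119  115  281  144 6202] x,y 23.141137267548103 12.154331935934644 ang 116.44216
95 [ 115  284  175   35 5774] x,y -0.2341819651310478 16.51088211522919 ang 90.34702
110 [ 120  115  277  141 5302] x,y 23.323525713567207 12.712969948447125 ang 117.42322
110 [ 115  286  173   31 4795] x,y -0.22683350712548153 16.542857142857144 ang 90.32018
[146 150 152 151 153 151 151 152 155 144  50]
```

The pointer line measures 90.3° and the tab 90.2–90.5°. The plate lies flat at deck + 10 mm and the arm is clear, so I'm handing the job in.

```bash
python3 -c "
from plant import arm
print(arm.finish_job())"
```

```text
the job is handed in; nothing more can be done
None
```

The job is handed in: the plate lies flat on the bed (its top 10 mm above the deck), the dimmer pointer is within about 1° of the red tab, and the arm stayed clear of the tin, knife and ring; the tin measured unchanged, but the knife (top view) and ring (side view) patches differed, probably from arm or shadow, each unchanged in the other view.

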